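# Zigzag stack of stepped stamp trays

## Task

Stack the stamp trays in a zigzag so the stamps can air: leave the blue tray where it stands, lay the green tray on its low rim, then the orange tray on the green one's low rim. Each upper tray lies level and square over the tray below, its raised end turned to the opposite side from the raised end below, with its low end close up to the step of the rim below (a gap of no more than about a centimetre). Set the trays down gently, without dropping them, let go, and leave the other things alone.

Things in the scene. Friction and masses are not known exactly. Their poses are not given: they have to be found in the camera images.
- blue_tray: Loose open blue plastic tray of rubber stamps, 130 mm long (x), 56 wide (y), 0.28 kg. Rim 32 high, but raised to 40 and black-edged from x=-65 to -33: a vertical step 8 high on both side walls at x=-33. Walls 4 thick; contents to 24 mm. Flat underside, origin at its centre; x towards the low end, z up. Grip across the width at mid-length, from above. Bottom tray.
- blue_tray_raised (a point): Centre of the raised end of the blue tray rim, at x = -49 mm, y = 0, 40 mm above the tray's underside; tells which end is raised.
- green_tray: Loose open green plastic tray of rubber stamps, 130 mm long (x), 56 wide (y), 0.28 kg. Rim 32 high, but raised to 40 and black-edged from x=-65 to -33: a vertical step 8 high on both side walls at x=-33. Walls 4 thick; contents to 24 mm. Flat underside, origin at its centre; x towards the low end, z up. Grip across the width at mid-length, from above. Starts to one side of blue.
- green_tray_raised (a point): Centre of the raised end of the green tray rim, at x = -49 mm, y = 0, 40 mm above the tray's underside; tells which end is raised.
- orange_tray: Loose open orange plastic tray of rubber stamps, 130 mm long (x), 56 wide (y), 0.28 kg. Rim 32 high, but raised to 40 and black-edged from x=-65 to -33: a vertical step 8 high on both side walls at x=-33. Walls 4 thick; contents to 24 mm. Flat underside, origin at its centre; x towards the low end, z up. Grip across the width at mid-length, from above. Starts on the other side.
- orange_tray_raised (a point): Centre of the raised end of the orange tray rim, at x = -49 mm, y = 0, 40 mm above the tray's underside; tells which end is raised.
- ink_pad: Clear plastic ink pad with a green pad, 95 x 70 x 20 mm; loose bystander, to be left alone. Origin: centre of the underside.
- wood_stamp: Wooden hand stamp with a black rubber foot, 45 x 30 x 30 mm; loose bystander, to be left alone. Origin: centre of the underside.
- ink_bottle: Green ink bottle with a white cap, 44 mm in diameter, 95 mm high; loose bystander, to be left alone. Origin: centre of the underside.
- tape_roll: Brown cardboard-coloured roll of tape lying flat, 90 mm across, 20 mm high; loose bystander, to be left alone. Origin: centre of the underside.

How it is judged:
By the outcome, as a careful person would: the job done as asked, in the order asked, and still so for the second after the job is handed in, with the robot touching nothing.
It also fails if it takes over 61 s, if anything falls off the work surface, if the arm or the gripper's body presses on something with over 40 N, if the wrist force passes 120 N, or if a joint passes its speed limit or range.

## Robot

A 6-joint arm with a two-finger parallel gripper is mounted at the origin on the work surface. World frame = base frame: x ahead of the robot, y to its left, z up, the work surface at z = 0. Lengths are in m, angles in rad, forces in N, time in s.
With the tool pointing down it reaches from about 0.425 to 0.95 m from the base axis. Payload 3.5 kg.
Tool frame: the origin (TCP) lies on the centre line of the jaws, within the pads' length; the fingertips stand 17 mm ahead of it and the grasp point (between the pads) lies 2 mm behind it; z points along the fingers, y is the line along which they close (so a half turn about z gives the same grasp; the last joint's range is limited). The gripper opens to 85 mm and grips with 20 to 120 N. Pads are 22 mm wide; open, the fingers measure 114 mm over their backs; the gripper's body (76 mm by 85 mm) begins 54 mm behind the grasp point. The pads swing forward as they close: fully open they stand 13 mm farther back than shut.
Start: joints at [1.048, 0.286, 1.577, -0, 1.279, -0.15], TCP at [0.246, 0.629, 0.248] pointing down, gripper open.
Joint ranges: [-2.77, 2.77], [-0.9, 2.22], [0.21, 2.48], [-1.53, 4.67], [0.24, 2.81], [-2.84, 2.84]. Speed limits (rad/s): [2.79, 2.79, 3.14, 3.14, 3.14, 3.14].

## Interface

Orientations are given as a unit quaternion [x, y, z, w].
In Python, from plant import ctrl gives the robot as it stands. The module is installed in compiled form; this text tells all that it offers.
- The arm moves only by the tool drive_tool, never from a script. Its argument "moves" is a list of rows, each a list of 3 entries, a list of its own where there are three numbers: the turn, a rotation vector about the tool's x, y, z in rad, then the shift along the tool's x, y, z in m, then the finger opening in m, from 0 to 0.0854. A call has 1 to 5 rows; each row shifts and turns the commanded pose from where the row before left it, along the tool's axes as they then stand; what a row does not reach is not made up. A row lasts 1/8 s, in which the tool goes at most 62.5 mm and 10.7 degrees, less where a joint would pass 70% of its speed; a pose out of reach is approached as far as the arm can. A call with a gripper value outside its range is refused whole. The fingers move at their own pace and stop on an object; "grip_force" is the grip in N (left out, the last holds). Time passes only in rows, so rows that do not move let the fingers close. It gives the time, the measured TCP pose, the force, the opening and the grip force at its end, in the units of the state.
- ctrl.get_state(): the state, without advancing time (a new reading comes with each control period).
- ctrl.read_camera(name): name is "side" or "top"; returns a dict with "image" (400x640x3 uint8, red, green, blue), "fx", "fy", "cx", "cy" (pixels), "R" (3x3) and "t" (3): a world point X has camera coordinates R X + t. Camera axes: x right, y down, z forward; pixel columns grow to the right and rows downward; lengths in m; the calibration is good to about 2 mm. A picture is of the moment at which its call begins. There is no depth.
- ctrl.sign_off(): hands the job in; it is judged then, once.
The state is a dict: "time": time; "qpos": joint angles; "dq": joint speeds; "joint_efforts": joint torques, N m; "eef_pos": TCP position; "tcp_rot": TCP orientation; "contact_force": force on the tool from outside, world axes, zero at the start; "wrist_torque": the same for the moment, N m; "opening": opening from 0.0 (shut) to 1.0 (fully open); "finger_force": force on a finger pad.
Only numpy, scipy, OpenCV 4.12 (cv2) and the standard library are available. Lean on these libraries where they do the work, as an engineer would, in place of code of your own. Each camera call takes 0.05 s, during which the arm holds its last target. There are 200 camera calls.

## Working session

There is one attempt and no reset: what is moved stays moved. The work goes in short steps, Python scripts to look and compute and a tool call to move; the robot and the scene stay as the last step left them, time stands still between calls to the robot, and variables do not carry over. Pictures are saved under pics/ and viewed, at most 10 in all, crops included, and the job is handed in when it is done.

Besides the shell and the picture viewer there is one more tool, called after "Emit:" as name(argument=value, ...), one argument or row to a line, values as JSON. drive_tool: Moves the arm, as the interface text tells. Its arguments: {"type":"object","properties":{"moves":{"type":"array","items":{"type":"array"}},"grip_force":{"type":"number"}},"required":["moves"]}

```bash
mkdir -p pics
python3 - <<'E'
from plant import ctrl
import cv2
for n in("top","side"):
    c=ctrl.read_camera(n); cv2.imwrite(f"pics/{n}0.png",c["image"][:,:,::-1]); print(n,c["fx"],c["cx"],c["cy"],c["R"],c["t"])
s=ctrl.get_state();print(s)
E
```

```text
top 381.9544070611131 320.98230963365097 204.9386859254637 [[-0.0243161  -0.99950295  0.02006453]
 [-0.99122278  0.02149608 -0.13044279]
 [ 0.12994665 -0.02306027 -0.99125279]] [0.00211469 0.54972587 0.993741  ]
side 466.58552973268957 316.4782599134527 197.15110438931774 [[ 0.91008331 -0.41436868 -0.00685239]
 [-0.28633758 -0.61676168 -0.7332229 ]
 [ 0.29959831  0.66925602 -0.67995384]] [-0.49273739  0.20607821  0.87617849]
{'time': 0.1, 'qpos': array([ 1.04802856e+00,  2.87119684e-01,  1.57804146e+00,  5.12580255e-05,
        1.27857836e+00, -1.50007998e-01]), 'dq': array([-1.11110900e-03, -3.16345161e-03, -2.22737160e-03, -6.34781177e-04,
       -8.43995295e-05, -7.19694367e-06]), 'joint_efforts': array([ 1.07999404e-03, -4.07292509e+01, -2.93701118e+01, -1.31912875e-04,
        3.41756735e-03, -7.28895770e-06]), 'eef_pos': array([0.24551274, 0.6281716 , 0.24705116]), 'tcp_rot': array([ 1.85309871e-01,  9.82679550e-01, -1.00516265e-03, -3.77474535e-04]), 'contact_force': array([-0.02060403,  0.64721324,  0.00337271]), 'wrist_torque': array([0.02975734, 0.0117907 , 0.02276362]), 'finger_force': 0.0, 'opening': 0.999706832834425}
```

View pics/top0.png

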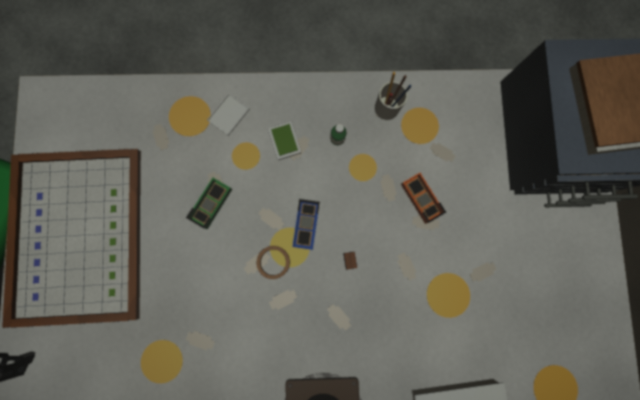

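View pics/side0.png

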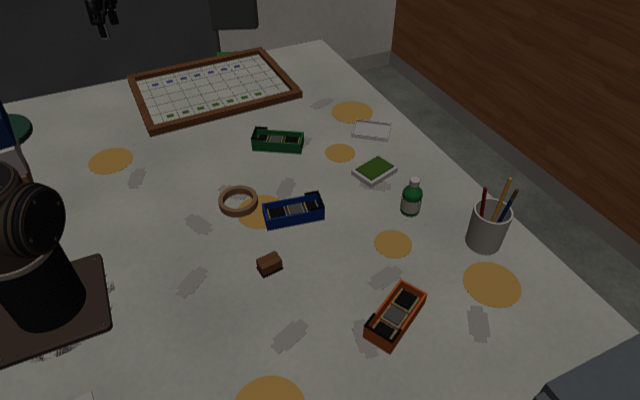

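The trays sit in the top view at about (307,223) blue, (209,203) green and (423,198) orange. In the side view, blue's raised end is near (318,200) and green's near (258,133). I'll segment them and zoom in to settle orange.

```bash
cat > h.py <<'E'
import cv2,numpy as np
from plant import ctrl
HUE={"blue":(105,128),"green":(50,80),"orange":(3,13)}
def ray(c,uv,z):
    d=c["R"].T@np.array([(uv[0]-c["cx"])/c["fx"],(uv[1]-c["cy"])/c["fy"],1.]);o=-c["R"].T@c["t"]
    return (o+d*(z-o[2])/d[2])[:2]
def pix(c,X):
    p=c["R"]@np.array(X)+c["t"];return np.array([c["fx"]*p[0]/p[2]+c["cx"],c["fy"]*p[1]/p[2]+c["cy"]])
def hull(c,name,near,z=.017,rad=45,smin=110):
    hsv=cv2.cvtColor(c["image"],cv2.COLOR_RGB2HSV);lo,hi=HUE[name]
    m=cv2.inRange(hsv,(lo,smin,25),(hi,255,255))
    k=np.zeros_like(m);cv2.circle(k,tuple(int(v) for v in near),rad,255,-1);m&=k
    m=cv2.morphologyEx(m,cv2.MORPH_OPEN,np.ones((2,2),np.uint8))
    n,l,st,_=cv2.connectedComponentsWithStats(m)
    keep=[i for i in range(1,n) if st[i,4]>=12]
    pts=np.argwhere(np.isin(l,keep))[:,::-1].astype(np.float32)
    return cv2.convexHull(pts)
def pose(c,h,z=.017):
    # hull onto the mid-height plane; centre and long axis of its rectangle
    w=np.array([ray(c,p,z) for p in h[:,0]])*1000
    (cx,cy),(a,b),t=cv2.minAreaRect(w.astype(np.float32))
    if a<b: t+=90;a,b=b,a
    M=cv2.moments(w.astype(np.float32))
    return np.round([cx,cy,M["m10"]/M["m00"],M["m01"]/M["m00"],a,b,(t+90)%180-90],1)
E
python3 - <<'E'
from h import *
cs={n:ctrl.read_camera(n) for n in("top","side")}
N={"top":{"blue":(307,223),"green":(209,203),"orange":(423,198)},"side":{"blue":(294,210),"green":(277,141),"orange":(396,316)}}
rows=[]
for n,c in cs.items():
    r=[]
    for t in HUE:
        h=hull(c,t,N[n][t]);print(n,t,pose(c,h))
        u,v=N[n][t];im=np.ascontiguousarray(c["image"][v-36:v+36,u-36:u+36,::-1]);im=cv2.convertScaleAbs(im,alpha=1.8)
        im=cv2.resize(im,(260,260),interpolation=cv2.INTER_CUBIC)
        q=((h[:,0]-[u-36,v-36]+.5)*260/72).astype(int);[cv2.circle(im,tuple(map(int,p)),2,(255,0,255),-1) for p in q];r.append(im)
    rows.append(np.hstack(r))
cv2.imwrite("pics/crop.png",np.vstack(rows))
E
```

```text
Traceback (most recent call last):
  File "h.py", line 20, in pose
    w=np.array([ray(c,p,z) for p in h[:,0]])*1000
                                    ~^^^^^
TypeError: 'NoneType' object is not subscriptable
```

```bash
cat > seg.py <<'E'
from h import *
import sys
cs={n:ctrl.read_camera(n) for n in("top","side")}
N={"top":{"blue":(307,223),"green":(209,203),"orange":(423,198)},"side":{"blue":(294,210),"green":(277,141),"orange":(396,316)}}
rows=[]
for n,c in cs.items():
    r=[]
    for t in HUE:
        u,v=N[n][t]
        hs=cv2.cvtColor(c["image"],cv2.COLOR_RGB2HSV)[v-28:v+28,u-28:u+28].reshape(-1,3);s=hs[hs[:,1]>70]
        print(n,t,len(s),np.percentile(s,[10,50,90],axis=0).astype(int).tolist(),np.median(hs,axis=0))
        h=hull(c,t,(u,v),smin=70)
        im=cv2.convertScaleAbs(c["image"][v-36:v+36,u-36:u+36,::-1],alpha=1.8)
        im=cv2.resize(im,(260,260),interpolation=cv2.INTER_CUBIC)
        if h is not None:
            print(pose(c,h))
            q=((h[:,0]-[u-36,v-36]+.5)*260/72).astype(int);[cv2.circle(im,tuple(map(int,p)),2,(255,0,255),-1) for p in q]
        r.append(im)
    rows.append(np.hstack(r))
cv2.imwrite("pics/crop.png",np.vstack(rows))
E
python3 seg.py
```

```text
top blue 615 [[25, 82, 85], [25, 122, 128], [113, 135, 140]] [ 34.  15. 123.]
[486.9  31.3 485.7  31.3 104.7  54.5  -9.4]
top green 484 [[26, 74, 55], [50, 85, 73], [60, 98, 86]] [ 35.  15. 118.]
[563.8 291.6 567.4 289.1 126.3  58.1 -31.6]
top orange 822 [[10, 85, 55], [11, 129, 84], [15, 160, 119]] [ 30.  15. 120.]
[ 565.5 -295.   565.9 -294.4  130.3   65.2   28.8]
side blue 1260 [[19, 109, 32], [111, 211, 41], [113, 233, 76]] [27. 24. 79.]
[500.1  30.3 500.1  29.8 131.5  86.8  -9.3]
side green 920 [[56, 105, 30], [66, 168, 36], [68, 189, 54]] [ 26.  19. 109.]
[562.7 291.  563.1 290.3 136.6  95.2 -31.6]
side orange 1505 [[9, 99, 31], [10, 195, 61], [18, 219, 108]] [19. 58. 64.]
[ 566.5 -291.6  566.6 -291.6  149.6   62.9   29. ]
```

View pics/crop.png

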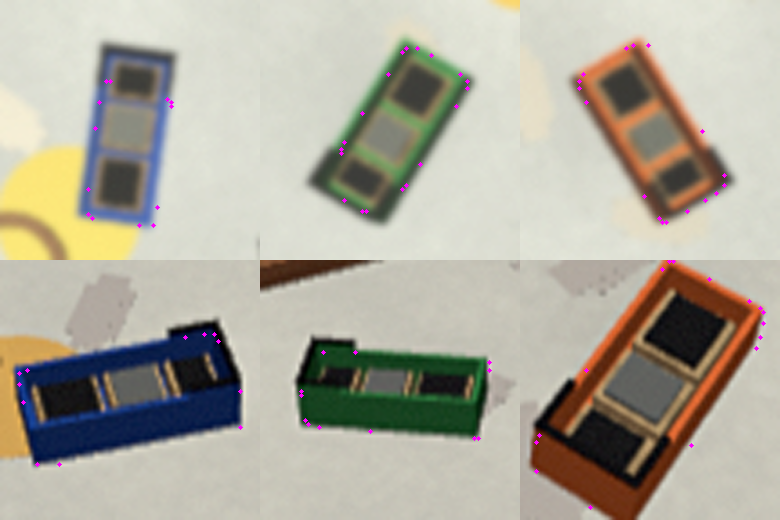

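Raised ends: blue's points to +x (top of the top image), green's to lower left (low x, +y), orange's to lower right (low x, −y). I'll add the black edge to the masks.

```bash
cat >> h.py <<'E'
def hull(c,name,near,rad=34,smin=70,dark=None):
    hsv=cv2.cvtColor(c["image"],cv2.COLOR_RGB2HSV);lo,hi=HUE[name]
    dark=dark or (70 if c["fx"]<420 else 38)
    m=cv2.inRange(hsv,(lo-4,smin,20),(hi+4,255,255))|cv2.inRange(hsv,(0,0,0),(180,255,dark))
    k=np.zeros_like(m);cv2.circle(k,tuple(int(v) for v in near),rad,255,-1);m&=k
    m=cv2.morphologyEx(m,cv2.MORPH_OPEN,np.ones((2,2),np.uint8))
    n,l,st,_=cv2.connectedComponentsWithStats(m)
    pts=np.argwhere(np.isin(l,[i for i in range(1,n) if st[i,4]>=40]))[:,::-1].astype(np.float32)
    return cv2.convexHull(pts)
E
sed -i 's/h=hull(c,t,(u,v),smin=70)/h=hull(c,t,(u,v),rad=34 if n=="top" else 40)/; s/^        hs=.*//; s/^        print(n,t,len.*/        print(n,t)/' seg.py; sed -i 's#pics/crop.png#pics/crop2.png#' seg.py
python3 seg.py
```

```text
top blue
[499.   29.2 499.4  28.9 129.4  54.5  -9. ]
top green
[561.2 291.5 561.2 292.3 130.1  65.7 -32.9]
top orange
[ 564.3 -295.4  564.3 -295.9  132.6   66.7   29.3]
side blue
[502.8  32.8 502.7  31.6 136.2  92.8  -9.3]
side green
[564.4 295.5 563.2 294.1 139.7 104.7 -31.4]
side orange
[ 566.2 -290.9  566.2 -291.2  149.4   64.2   28.8]
```

View pics/crop2.png

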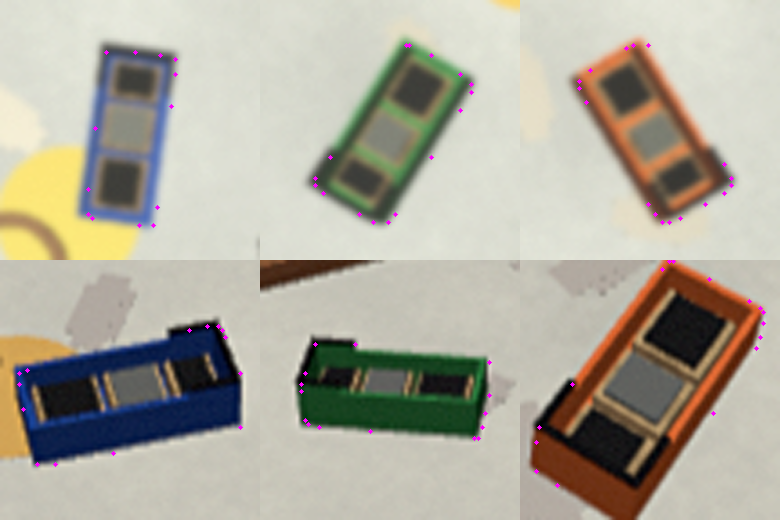

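Both views agree to 3 mm or so, and the sizes match: blue about (501,30.5) at −9.2°, green (562,292.5) at −31.7°, orange (565,−294) at 29.1°. Next is a helper that gives the move in tool axes.

```bash
cat > to.py <<'E'
# usage: to.py x y z yaw(tool x heading, deg): turn first, then shift in turned axes (mm)
import sys,numpy as np
from scipy.spatial.transform import Rotation as Ro
from plant import ctrl
x,y,z,yaw=map(float,sys.argv[1:5]);s=ctrl.get_state();a=np.radians(yaw)
G=Ro.from_matrix(np.array([[np.cos(a),np.sin(a),0],[np.sin(a),-np.cos(a),0],[0,0,-1]]))
H=Ro.from_quat(s["tcp_rot"]);p=s["eef_pos"]*1000
print("turn",(H.inv()*G).as_rotvec().round(4),"shift mm",G.inv().apply(np.array([x,y,z])-p).round(1),"pos",p.round(1),"F",s["contact_force"].round(1),"op",round(s["opening"],3),"ff",round(s["finger_force"],1),"t",s["time"],"q6",s["qpos"][5].round(2))
E
python3 to.py 562 292.5 150 148.3
```

```text
turn [-3.000e-04 -1.000e-04  1.804e-01] shift mm [-445.6 -119.8   98.1] pos [245.8 628.6 248.1] F [-0.1  0.4 -0.2] op 1.003 ff 0.0 t 0.4 q6 -0.15
```

Emit:
drive_tool(
  moves=[
    [[0,0,0.18],[0,0,0],0.085],
    [[0,0,0],[-0.045,-0.012,0.01],0.085],
    [[0,0,0],[-0.045,-0.012,0.01],0.085],
    [[0,0,0],[-0.045,-0.012,0.01],0.085],
    [[0,0,0],[-0.045,-0.012,0.01],0.085],
  ],
  grip_force=40,
)

```text
time: 1.02
eef_pos: [0.3747, 0.4922, 0.2082]
tcp_rot: [0.273, 0.962, 0.0, 0.0]
contact_force: [0.6, -0.1, -0.5]
opening: 0.996
finger_force: 0.0
```

Emit:
drive_tool(
  moves=[
    [[0,0,0],[-0.045,-0.012,0.01],0.085],
    [[0,0,0],[-0.045,-0.012,0.01],0.085],
    [[0,0,0],[-0.045,-0.012,0.01],0.085],
    [[0,0,0],[-0.045,-0.012,0.01],0.085],
    [[0,0,0],[-0.045,-0.012,0.01],0.085],
  ],
)

```text
time: 1.65
eef_pos: [0.5348, 0.3229, 0.1583]
tcp_rot: [0.273, 0.962, 0.0, 0.0]
contact_force: [0.6, 0.8, -0.6]
opening: 0.999
finger_force: 0.0
```

```bash
python3 to.py 562 292.5 22 148.3
```

```text
turn [0.0005 0.0003 0.0004] shift mm [-39.1 -11.6 136.3] pos [534.8 322.9 158.3] F [ 0.6  0.8 -0.6] op 0.999 ff 0.0 t 1.65 q6 -0.64
```

Emit:
drive_tool(
  moves=[
    [[0,0,0],[-0.039,-0.0116,0.03],0.085],
    [[0,0,0],[0,0,0.04],0.085],
    [[0,0,0],[0,0,0.02],0.085],
    [[0,0,0],[0,0,0],0.085],
  ],
)

```text
time: 2.15
eef_pos: [0.5594, 0.2936, 0.0665]
tcp_rot: [0.273, 0.962, -0.001, -0.002]
contact_force: [0.4, -0.0, 0.7]
opening: 0.992
finger_force: 0.0
```

```bash
python3 to.py 562 292.5 22 148.3
```

```text
turn [-0.0031 -0.0026  0.001 ] shift mm [-2.8  0.4 44.5] pos [559.4 293.6  66.5] F [ 0.4 -0.   0.7] op 0.992 ff 0.0 t 2.15 q6 -0.7
```

Emit:
drive_tool(
  moves=[
    [[0,0,0],[-0.003,0,0.025],0.085],
    [[0,0,0],[0,0,0.02],0.085],
    [[0,0,0],[0,0,0],0.06],
    [[0,0,0],[0,0,0],0.04],
    [[0,0,0],[0,0,0],0.04],
  ],
)

```text
time: 2.78
eef_pos: [0.5641, 0.2926, 0.0244]
tcp_rot: [0.273, 0.962, 0.001, 0.001]
contact_force: [0.1, 0.6, 0.5]
opening: 0.645
finger_force: 46.6
```

Emit:
drive_tool(
  moves=[
    [[0,0,0],[0,0,0],0.04],
    [[0,0,0],[0,0,0],0.04],
  ],
)

```text
time: 3.02
eef_pos: [0.5641, 0.2926, 0.0244]
tcp_rot: [0.273, 0.962, 0.001, 0.001]
contact_force: [-0.4, 2.3, 3.5]
opening: 0.645
finger_force: 47.0
```

```bash
python3 to.py 562 292.5 110 148.3
```

```text
turn [0.0016 0.0009 0.0006] shift mm [  1.7  -1.2 -85.6] pos [564.1 292.6  24.4] F [-0.4  2.3  3.5] op 0.645 ff 47.0 t 3.025 q6 -0.7
```

Emit:
drive_tool(
  moves=[
    [[0,0,0],[0,0,-0.02],0.04],
    [[0,0,0],[0,0,-0.04],0.04],
    [[0,0,-0.13],[0,0,-0.03],0.04],
    [[0,0,-0.13],[0,0,0],0.04],
    [[0,0,-0.132],[0,0,0],0.04],
  ],
)

```text
time: 3.65
eef_pos: [0.5631, 0.2918, 0.1142]
tcp_rot: [0.078, 0.997, -0.0, -0.0]
contact_force: [-0.2, -0.1, -3.7]
opening: 0.649
finger_force: 46.2
```

```bash
python3 to.py 464.5 36.4 110 170.8
```

```text
turn [-0.0005 -0.      0.004 ] shift mm [  56.5 -267.9    4.2] pos [563.1 291.8 114.2] F [-0.2 -0.1 -3.7] op 0.649 ff 46.2 t 3.65 q6 -1.1
```

Emit:
drive_tool(
  moves=[
    [[0,0,0],[0.009,-0.043,0],0.04],
    [[0,0,0],[0.011,-0.053,0],0.04],
    [[0,0,0],[0.011,-0.053,0],0.04],
    [[0,0,0],[0.011,-0.053,0],0.04],
    [[0,0,0],[0.009,-0.04,0],0.04],
  ],
)

```text
time: 4.28
eef_pos: [0.4727, 0.0596, 0.1134]
tcp_rot: [0.081, 0.997, -0.0, -0.001]
contact_force: [0.5, -0.5, -2.7]
opening: 0.646
finger_force: 46.2
```

Emit:
drive_tool(
  moves=[
    [[0,0,0],[0.005,-0.026,0],0.04],
    [[0,0,0],[0,0,0],0.04],
    [[0,0,0],[0,0,0],0.04],
  ],
)

```text
time: 4.65
eef_pos: [0.4652, 0.0368, 0.1136]
tcp_rot: [0.08, 0.997, 0.0, 0.0]
contact_force: [0.6, 0.3, -2.9]
opening: 0.648
finger_force: 46.2
```

```bash
python3 to.py 464.5 36.4 75 170.8
```

```text
turn [ 0.0002  0.0002 -0.0005] shift mm [ 0.6 -0.5 38.6] pos [465.2  36.8 113.6] F [ 0.6  0.3 -2.9] op 0.648 ff 46.2 t 4.65 q6 -1.55
```

Down to 12 mm above contact (z 68), then look.

Emit:
drive_tool(
  moves=[
    [[0,0,0],[0,0,0.025],0.04],
    [[0,0,0],[0,0,0.02],0.04],
    [[0,0,0],[0,0,0],0.04],
    [[0,0,0],[0,0,0],0.04],
  ],
)

```text
time: 5.15
eef_pos: [0.466, 0.0371, 0.0691]
tcp_rot: [0.08, 0.997, -0.0, 0.001]
contact_force: [0.4, 0.1, -3.0]
opening: 0.648
finger_force: 46.1
```

```bash
cat > look.py <<'E'
import sys;from h import *
# crop around world point, scale 5: look.py name x y z
out,x,y,z=sys.argv[1],*map(float,sys.argv[2:5]);r=[]
for n in("side","top"):
    c=ctrl.read_camera(n);u,v=map(int,pix(c,[x,y,z]));w=40
    r.append(cv2.resize(cv2.convertScaleAbs(c["image"][v-w:v+w,u-w:u+w,::-1],alpha=2),(400,400),interpolation=cv2.INTER_CUBIC));print(n,"origin",u-w,v-w,"scale 5")
cv2.imwrite(out,np.hstack(r))
E
python3 look.py pics/g1.png .49 .03 .05; python3 to.py 464.5 36.4 57 170.8
```

```text
side origin 248 162 scale 5
top origin 266 186 scale 5
turn [0.     0.0023 0.0004] shift mm [ 1.7 -0.7 12.5] pos [466.3  36.8  69.5] F [-0.1  0.1 -3.3] op 0.645 ff 46.1 t 5.25 q6 -1.55
```

View pics/g1.png

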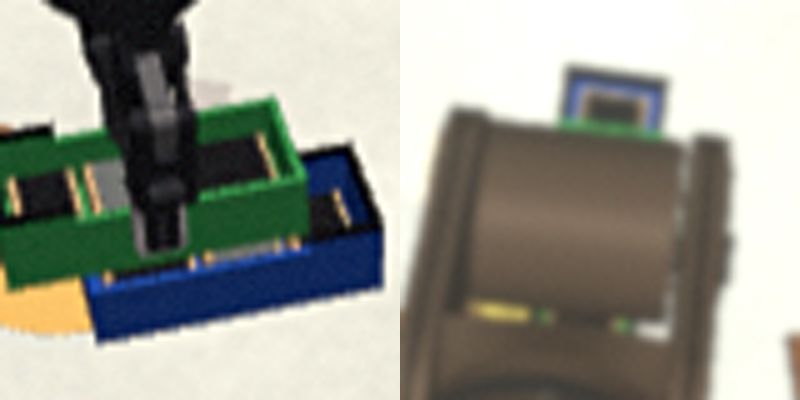

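The side crop shows green hovering over blue. The near-side corners are: blue underside (383,290) and (99,342), green underside (307,240) and (10,290). I'll compare them in the world frame.

Run:
```python
from h import *
c=ctrl.read_camera("side");f=lambda p,z:ray(c,((p[0]+.5)/5-.5+248,(p[1]+.5)/5-.5+162),z)*1000
z=.0451
P={"bR":f((383,290),0),"bL":f((99,342),0),"gR":f((307,240),z),"gL":f((10,290),z),"bRtop":f((384,236),.040)}
for k,v in P.items():print(k,v.round(1))
d=(P["bL"]-P["bR"]);print("blue len",np.linalg.norm(d),np.degrees(np.arctan2(d[1],d[0])))
e=(P["gL"]-P["gR"]);print("green len",np.linalg.norm(e),np.degrees(np.arctan2(e[1],e[0])))
u=np.array([-.987,.160]);n=np.array([-.16,-.987])
print("along: green low end from blue raised end",(P["gR"]-P["bR"])@u,(P["gR"]-P["bRtop"])@u,"left",(P["gL"]-P["bL"])@u,"across",(P["gR"]-P["bR"])@n,(P["gL"]-P["bL"])@n)
```

```text
bR [557.7  -5.8]
bL [431.8  17.5]
gR [521.9  -5. ]
gL [396.9  20. ]
bRtop [555.1 -11.9]
blue len 127.98570002347793 169.4764130905961
green len 127.5127191046234 168.70608044764003
along: green low end from blue raised end 35.42586760662381 33.86307571204571 left 34.9021893365478 across 4.867622086315208 3.165058280869285
```

Run:
```python
from h import *
c=ctrl.read_camera("top");g=c["image"].astype(float).sum(2)
u=np.array([-.987,.160]);n=np.array([-.16,-.987]);B=np.array([501,30.5])
for row in range(200,214):
    p=g[row,285:340];k=285
    d=np.diff(p);a=np.argmin(d[:25]);b=25+np.argmax(d[25:])
    def sub(i,s): w=np.clip(s*d[i-2:i+3],0,None);return k+i-2+.5+(w@np.arange(5))/w.sum()
    x0,x1=sub(a,-1),sub(b,1);rgb=c["image"][row,300:318].mean(0).round()
    z=.040 if row<209 else .077
    m=(ray(c,(x0,row),z)+ray(c,(x1,row),z))/2*1000;print(row,round(x0,2),round(x1,2),rgb,"across",((m-B)@n).round(1),"along",((m-B)@u).round(1),"w",np.linalg.norm(ray(c,(x0,row),z)-ray(c,(x1,row),z))*1000)
for p,z in (((166,68),.04),((268,78),.04),((160,122),.077),((263,133),.077)):
    q=ray(c,(p[0]/5+265.6,p[1]/5+185.6),z)*1000-B;print(p,(q@u).round(1),(q@n).round(1))
```

```text
200 298.4 314.25 [78. 79. 76.] across -8.1 along -61.8 w 42.57698027632065
201 298.31 319.22 [54. 55. 58.] across -1.3 along -60.1 w 56.16448183495619
202 298.14 319.23 [44. 48. 58.] across -1.1 along -57.3 w 56.61834782810569
203 298.01 319.01 [49. 53. 68.] across -1.2 along -54.6 w 56.36612714400885
204 297.83 319.0 [58. 60. 72.] across -1.0 along -51.9 w 56.784404051206735
205 297.53 319.0 [59. 59. 65.] across -1.1 along -49.1 w 57.58816798867327
206 297.38 318.92 [54. 53. 55.] across -1.0 along -46.4 w 57.760520822139796
207 297.26 318.9 [49. 49. 51.] across -0.8 along -43.7 w 58.00361107046118
208 297.19 318.81 [48. 48. 49.] across -0.6 along -41.0 w 57.924864783298936
209 297.12 318.61 [47. 51. 49.] across 0.5 along -33.9 w 55.47956140686074
210 297.08 318.5 [47. 60. 50.] across 0.7 along -31.3 w 55.26124829368326
211 297.06 318.31 [46. 67. 49.] across 0.8 along -28.7 w 54.79316775951348
212 297.06 318.33 [45. 63. 44.] across 1.2 along -26.2 w 54.8417672696428
213 297.36 318.66 [43. 52. 39.] across 2.4 along -23.7 w 54.91061356222571
(166, 68) -61.2 -28.4
(268, 78) -63.4 26.6
(160, 122) -27.7 -25.3
(263, 133) -29.4 28.1
```

Emit:
drive_tool(
  moves=[
    [[0,0,0],[0.0025,0.002,0.004],0.04],
    [[0,0,0],[0,0,0.004],0.04],
    [[0,0,0],[0,0,0.002],0.04],
    [[0,0,0],[0,0,0],0.04],
  ],
)

```text
time: 5.85
eef_pos: [0.4629, 0.0389, 0.058]
tcp_rot: [0.08, 0.997, 0.0, -0.0]
contact_force: [0.1, 0.2, -3.5]
opening: 0.648
finger_force: 46.2
```

Emit:
drive_tool(
  moves=[
    [[0,0,0],[0,0,0.001],0.04],
    [[0,0,0],[0,0,0.001],0.04],
    [[0,0,0],[0,0,0],0.04],
  ],
)

```text
time: 6.22
eef_pos: [0.4633, 0.0389, 0.0564]
tcp_rot: [0.08, 0.997, -0.0, 0.0]
contact_force: [-0.1, 0.2, -3.1]
opening: 0.645
finger_force: 46.2
```

Emit:
drive_tool(
  moves=[
    [[0,0,0],[0,0,0.001],0.04],
    [[0,0,0],[0,0,0],0.04],
    [[0,0,0],[0,0,0],0.04],
  ],
)

```text
time: 6.6
eef_pos: [0.4633, 0.0389, 0.0564]
tcp_rot: [0.08, 0.997, -0.0, -0.0]
contact_force: [-4.1, -0.1, 5.6]
opening: 0.645
finger_force: 47.2
```

Contact shows at z 56.4, as predicted. Open in stages.

Emit:
drive_tool(
  moves=[
    [[0,0,0],[0,0,-0.0008],0.056],
    [[0,0,0],[0,0,0],0.062],
    [[0,0,0],[0,0,0],0.07],
    [[0,0,0],[0,0,0],0.085],
    [[0,0,0],[0,0,0],0.085],
  ],
)

```text
time: 7.22
eef_pos: [0.4631, 0.0389, 0.0561]
tcp_rot: [0.08, 0.997, -0.0, 0.0]
contact_force: [0.3, 1.1, 0.4]
opening: 0.997
finger_force: 0.0
```

Emit:
drive_tool(
  moves=[
    [[0,0,0],[0,0,-0.02],0.085],
    [[0,0,0],[0,0,-0.05],0.085],
    [[0,0,0],[0,0,-0.05],0.085],
    [[0,0,0.1],[0,-0.05,0],0.085],
    [[0,0,0.18],[0,-0.06,0],0.085],
  ],
)

```text
time: 7.85
eef_pos: [0.4402, -0.0692, 0.1775]
tcp_rot: [0.22, 0.976, -0.0, 0.002]
contact_force: [1.1, -0.2, -0.1]
opening: 0.992
finger_force: 0.0
```

Emit:
drive_tool(
  moves=[
    [[0,0,0.18],[0,-0.06,0],0.085],
    [[0,0,0.18],[0,-0.05,0],0.085],
    [[0,0,0.18],[0,-0.02,0],0.085],
    [[0,0,0.18],[0,0,0],0.085],
    [[0,0,0.18],[0,0,0],0.085],
  ],
)

```text
time: 8.48
eef_pos: [0.3702, -0.1776, 0.1761]
tcp_rot: [0.624, 0.781, 0.0, 0.0]
contact_force: [0.6, 0.1, 0.2]
opening: 0.997
finger_force: 0.0
```

```bash
python3 to.py 565 -294 130 29.1; python3 look.py pics/g2.png .48 .03 .05
```

```text
turn [ 1.0000e-04 -0.0000e+00  1.2857e+00] shift mm [113.6 196.4  46.1] pos [ 370.2 -177.6  176.1] F [0.6 0.1 0.2] op 0.997 ff 0.0 t 8.475 q6 -0.92
side origin 244 163 scale 5
top origin 266 190 scale 5
```

View pics/g2.png

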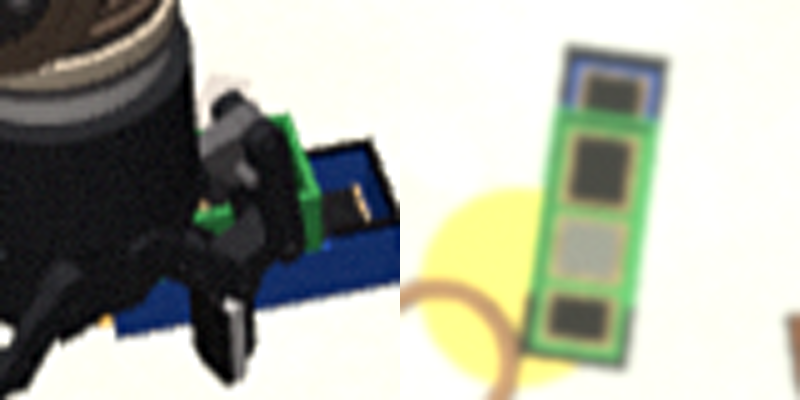

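Top crop shows green square over blue, with its black raised end at the bottom (575,350) and its low end near blue's step at (610,112). On to orange.

Emit:
drive_tool(
  moves=[
    [[0,0,0.184],[0,0,0],0.085],
    [[0,0,0.184],[0,0,0],0.085],
    [[0,0,0.184],[0,0,0],0.085],
    [[0,0,0.184],[0,0,0],0.085],
    [[0,0,0.184],[0,0,0],0.085],
  ],
)

```text
time: 9.2
eef_pos: [0.3706, -0.1771, 0.176]
tcp_rot: [0.905, 0.425, -0.0, -0.0]
contact_force: [-0.1, -0.4, 0.6]
opening: 0.992
finger_force: 0.0
```

Emit:
drive_tool(
  moves=[
    [[0,0,0.183],[0,0,0],0.085],
    [[0,0,0.183],[0,0,0],0.085],
    [[0,0,0],[0.025,0.043,0.01],0.085],
    [[0,0,0],[0.025,0.043,0.01],0.085],
    [[0,0,0],[0.025,0.043,0.01],0.085],
  ],
)

```text
time: 9.82
eef_pos: [0.5009, -0.2532, 0.1457]
tcp_rot: [0.967, 0.256, 0.0, 0.0]
contact_force: [0.5, 0.0, 0.5]
opening: 0.996
finger_force: 0.0
```

```bash
python3 to.py 565 -294 80 29.1
python3 - <<'E'
from h import *
c=ctrl.read_camera("top");u=np.array([-.987,.160]);n=np.array([-.16,-.987]);B=np.array([501,30.5])
S=190;O=266
q=lambda p,z:ray(c,((p[0]+.5)/5-.5+O,(p[1]+.5)/5-.5+S),z)*1000-B
for nm,p,z in (("b",(166,45),.04),("b",(268,57),.04),("g",(158,104),.064),("g",(260,117),.064),("gfar",(121,352),.072),("gfar",(226,367),.072)):
    print(nm,(q(p,z)@u).round(1),(q(p,z)@n).round(1))
h=hull(c,"orange",(423,198));print(pose(c,h))
E
```

```text
turn [ 0.0003 -0.      0.0109] shift mm [36.2 66.8 65.7] pos [ 500.9 -253.2  145.7] F [0.5 0.  0.5] op 0.996 ff 0.0 t 9.825 q6 0.4
b -62.8 -28.7
b -63.9 26.5
g -28.0 -26.9
g -28.6 26.8
gfar 101.4 -26.8
gfar 101.7 27.2
[ 551.8 -314.2  554.4 -310.5  161.8  150.3   -1.1]
```

Emit:
drive_tool(
  moves=[
    [[0,0,0.011],[0.018,0.034,0.01],0.085],
    [[0,0,0],[0.018,0.033,0.02],0.085],
    [[0,0,0],[0,0,0.03],0.085],
    [[0,0,0],[0,0,0.005],0.085],
    [[0,0,0],[0,0,0],0.085],
  ],
)

```text
time: 10.5
eef_pos: [0.5632, -0.2931, 0.081]
tcp_rot: [0.968, 0.25, -0.0, -0.0]
contact_force: [0.1, -0.7, 0.5]
opening: 0.996
finger_force: 0.0
```

```bash
python3 to.py 565 -294 24 29.1
```

```text
turn [-0.0008  0.0004 -0.0025] shift mm [ 1.1  1.6 57. ] pos [ 563.2 -293.1   81. ] F [ 0.1 -0.7  0.5] op 0.996 ff 0.0 t 10.5 q6 0.43
```

Emit:
drive_tool(
  moves=[
    [[0,0,0],[0.001,0.0015,0.03],0.085],
    [[0,0,0],[0,0,0.026],0.085],
    [[0,0,0],[0,0,0],0.065],
    [[0,0,0],[0,0,0],0.04],
    [[0,0,0],[0,0,0],0.04],
  ],
)

```text
time: 11.12
eef_pos: [0.5661, -0.2951, 0.0272]
tcp_rot: [0.968, 0.249, 0.001, 0.001]
contact_force: [-0.4, 0.2, 2.0]
opening: 0.644
finger_force: 46.5
```

Emit:
drive_tool(
  moves=[
    [[0,0,0],[0,0,0],0.04],
    [[0,0,0],[0,0,0],0.04],
  ],
)

```text
time: 11.38
eef_pos: [0.5661, -0.2951, 0.0271]
tcp_rot: [0.968, 0.249, 0.001, 0.001]
contact_force: [-1.1, 0.5, 6.1]
opening: 0.645
finger_force: 47.0
```

Emit:
drive_tool(
  moves=[
    [[0,0,0],[0,0,-0.02],0.04],
    [[0,0,0],[0,0,-0.05],0.04],
    [[0,0,0],[0,0,-0.055],0.04],
    [[0,0,-0.1],[0,0,0],0.04],
    [[0,0,-0.18],[0,0,0],0.04],
  ],
)

```text
time: 12.0
eef_pos: [0.5652, -0.2944, 0.1518]
tcp_rot: [0.923, 0.384, 0.0, 0.001]
contact_force: [-0.0, -0.6, -2.4]
opening: 0.646
finger_force: 45.9
```

Emit:
drive_tool(
  moves=[
    [[0,0,-0.18],[0,0,0],0.04],
    [[0,0,-0.18],[0,0,0],0.04],
    [[0,0,-0.18],[0,0,0],0.04],
    [[0,0,-0.18],[0,0,0],0.04],
    [[0,0,-0.18],[0,0,0],0.04],
  ],
)

```text
time: 12.62
eef_pos: [0.5646, -0.294, 0.1502]
tcp_rot: [0.664, 0.748, -0.0, -0.0]
contact_force: [0.4, -0.2, -2.5]
opening: 0.642
finger_force: 45.9
```

Emit:
drive_tool(
  moves=[
    [[0,0,-0.18],[0,0,0],0.04],
    [[0,0,-0.18],[0,0,0],0.04],
    [[0,0,-0.18],[0,0,0],0.04],
    [[0,0,-0.18],[0,0,0],0.04],
    [[0,0,-0.18],[0,0,0],0.04],
  ],
)

```text
time: 13.25
eef_pos: [0.5646, -0.294, 0.1502]
tcp_rot: [0.272, 0.962, 0.0, -0.0]
contact_force: [0.2, -0.8, -2.0]
opening: 0.643
finger_force: 45.9
```

```bash
python3 to.py 500 31 150 170.8
python3 - <<'E'
from h import *
# clear view of the two-tray stack: edge-based pose of green and blue from side and top
for n,near in (("top",(307,223)),("side",(294,205))):
    c=ctrl.read_camera(n);cv2.imwrite(f"pics/stack_{n}.png",c["image"][:,:,::-1])
E
python3 look.py pics/g3.png .48 .03 .05
```

```text
turn [ 2.000e-04 -8.000e-04 -3.913e-01] shift mm [1.157e+02 3.105e+02 2.000e-01] pos [ 564.6 -294.   150.2] F [ 0.2 -0.8 -2. ] op 0.643 ff 45.9 t 13.25 q6 -1.66
side origin 244 163 scale 5
top origin 266 190 scale 5
```

View pics/g3.png

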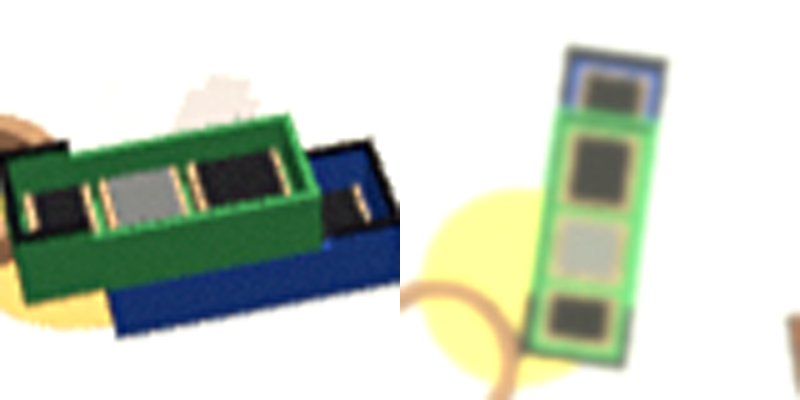

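Blue shows as a tiny sliver (327,245) between green's low end and the black step, a gap of about 3 mm. Green sits well, so I carry orange over.

Emit:
drive_tool(
  moves=[
    [[0,0,-0.13],[0,0,0],0.04],
    [[0,0,-0.13],[0,0,0],0.04],
    [[0,0,-0.131],[0,0,0],0.04],
    [[0,0,0],[0.014,0.037,0],0.04],
    [[0,0,0],[0.018,0.048,0],0.04],
  ],
)

```text
time: 14.08
eef_pos: [0.5475, -0.2051, 0.1503]
tcp_rot: [0.086, 0.996, -0.0, 0.0]
contact_force: [0.2, 0.8, -2.1]
opening: 0.649
finger_force: 45.9
```

Emit:
drive_tool(
  moves=[
    [[0,0,0],[0.018,0.048,0],0.04],
    [[0,0,0],[0.018,0.048,0],0.04],
    [[0,0,0],[0.018,0.048,0],0.04],
    [[0,0,0],[0.015,0.042,0],0.04],
    [[0,0,0],[0.01,0.027,0],0.04],
  ],
)

```text
time: 14.7
eef_pos: [0.5043, 0.0199, 0.1503]
tcp_rot: [0.084, 0.996, 0.0, 0.0]
contact_force: [0.8, 0.3, -3.4]
opening: 0.648
finger_force: 45.9
```

```bash
python3 to.py 500 31.5 104 170.8
```

```text
turn [ 0.0002  0.0001 -0.0074] shift mm [ 6.1 10.8 46.3] pos [504.3  19.9 150.3] F [ 0.8  0.3 -3.4] op 0.648 ff 45.9 t 14.7 q6 -1.56
```

Emit:
drive_tool(
  moves=[
    [[0,0,-0.006],[0.006,0.008,0.01],0.04],
    [[0,0,0],[0,0.001,0.02],0.04],
    [[0,0,0],[0,0,0.014],0.04],
    [[0,0,0],[0,0,0],0.04],
    [[0,0,0],[0,0,0],0.04],
  ],
)

```text
time: 15.32
eef_pos: [0.5012, 0.0273, 0.1065]
tcp_rot: [0.081, 0.997, -0.0, 0.0]
contact_force: [0.6, 1.1, -2.5]
opening: 0.649
finger_force: 45.9
```

```bash
python3 to.py 500 31.5 104 170.8;python3 look.py pics/o1.png .48 .03 .07
```

```text
turn [-0.0001  0.0007 -0.0012] shift mm [1.8 4.  2.5] pos [501.2  27.3 106.5] F [ 0.6  1.1 -2.5] op 0.649 ff 45.9 t 15.325 q6 -1.56
side origin 244 156 scale 5
top origin 266 190 scale 5
```

View pics/o1.png

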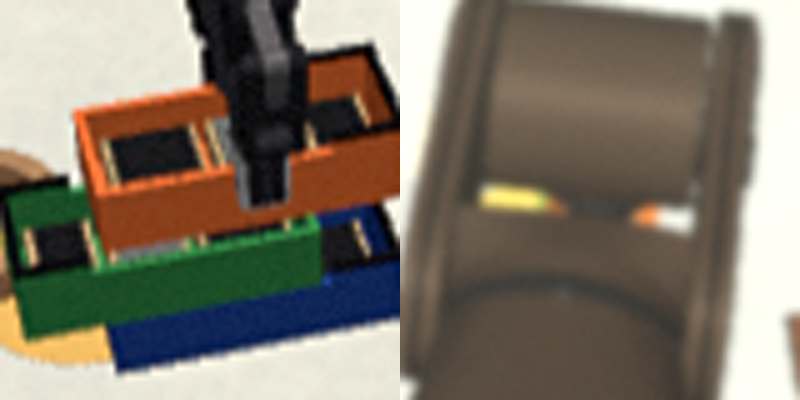

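The side crop shows orange hovering: its near low-end underside corner is at (104,250), green's near underside corners are at (25,338) and (320,285), and green's rim corner is at (321,221).

Run:
```python
from h import *
c=ctrl.read_camera("side");f=lambda p,z:ray(c,((p[0]+.5)/5-.5+244,(p[1]+.5)/5-.5+156),z)*1000
u=np.array([-.987,.160]);n=np.array([-.16,-.987])
P={"oL":f((104,250),.0794),"gL":f((25,338),.032),"gR":f((320,285),.032),"gRtop":f((321,221),.064),"gLtop":f((18,275),.072)}
for k,v in P.items():print(k,v.round(1),"al",((v-P["gL"])@u).round(1),"ac",((v-P["gL"])@n).round(1))
```

```text
oL [429.9  12. ] al -36.9 ac 5.7
gL [394.4  23.5] al 0.0 ac 0.0
gR [5.206e+02 1.000e-01] al -128.3 ac 2.9
gRtop [524.1   5.6] al -130.9 ac -3.0
gLtop [394.8  20.4] al -0.9 ac 3.0
```

Emit:
drive_tool(
  moves=[
    [[0,0,0],[0.0005,0.0025,0],0.04],
    [[0,0,0],[0,0.0023,0.004],0.04],
    [[0,0,0],[0,0,0.005],0.04],
    [[0,0,0],[0,0,0.003],0.04],
    [[0,0,0],[0,0,0],0.04],
  ],
)

```text
time: 16.1
eef_pos: [0.5006, 0.0327, 0.0936]
tcp_rot: [0.08, 0.997, 0.0, -0.001]
contact_force: [-0.1, -0.3, -2.5]
opening: 0.644
finger_force: 45.9
```

Emit:
drive_tool(
  moves=[
    [[0,0,0],[0,0,0.001],0.04],
    [[0,0,0],[0,0,0],0.04],
    [[0,0,0],[0,0,0],0.04],
  ],
)

```text
time: 16.48
eef_pos: [0.501, 0.0326, 0.0933]
tcp_rot: [0.08, 0.997, -0.0, 0.0]
contact_force: [-0.2, 0.5, -3.0]
opening: 0.642
finger_force: 45.9
```

Emit:
drive_tool(
  moves=[
    [[0,0,0],[0,0,0.001],0.04],
    [[0,0,0],[0,0,0.0007],0.04],
    [[0,0,0],[0,0,0],0.04],
    [[0,0,0],[0,0,0],0.04],
  ],
)

```text
time: 16.98
eef_pos: [0.5009, 0.0326, 0.0914]
tcp_rot: [0.08, 0.997, -0.0, 0.0]
contact_force: [-0.5, -0.4, -3.1]
opening: 0.643
finger_force: 45.9
```

Emit:
drive_tool(
  moves=[
    [[0,0,0],[0,0,0.0007],0.04],
    [[0,0,0],[0,0,0],0.04],
    [[0,0,0],[0,0,0],0.04],
  ],
)

```text
time: 17.35
eef_pos: [0.5011, 0.0326, 0.0911]
tcp_rot: [0.08, 0.997, -0.0, 0.0]
contact_force: [-1.6, 0.5, 0.1]
opening: 0.65
finger_force: 46.2
```

Contact at 91.1, as predicted. Release, rise and retreat.

Emit:
drive_tool(
  moves=[
    [[0,0,0],[0,0,0],0.056],
    [[0,0,0],[0,0,0],0.062],
    [[0,0,0],[0,0,0],0.07],
    [[0,0,0],[0,0,0],0.085],
    [[0,0,0],[0,0,0],0.085],
  ],
)

```text
time: 17.98
eef_pos: [0.501, 0.0326, 0.0908]
tcp_rot: [0.08, 0.997, -0.0, 0.0]
contact_force: [0.1, -0.2, -0.4]
opening: 0.994
finger_force: 0.0
```

Emit:
drive_tool(
  moves=[
    [[0,0,0],[0,0,-0.015],0.085],
    [[0,0,0],[0,0,-0.05],0.085],
    [[0,0,0],[0,0,-0.05],0.085],
    [[0,0,0],[0,0.05,0],0.085],
    [[0,0,0],[0,0.06,0],0.085],
  ],
)

```text
time: 18.6
eef_pos: [0.5198, 0.1417, 0.2086]
tcp_rot: [0.082, 0.997, 0.0, 0.002]
contact_force: [0.6, -0.6, -0.1]
opening: 0.996
finger_force: 0.0
```

Emit:
drive_tool(
  moves=[
    [[0,0,0],[0,0.06,0],0.085],
    [[0,0,0],[0,0.06,0],0.085],
    [[0,0,0],[0,0.06,0],0.085],
    [[0,0,0],[0,0,0],0.085],
    [[0,0,0],[0,0,0],0.085],
  ],
)

```text
time: 19.23
eef_pos: [0.5472, 0.3189, 0.2063]
tcp_rot: [0.08, 0.997, -0.0, 0.0]
contact_force: [-1.0, -0.6, -0.2]
opening: 0.994
finger_force: 0.0
```

```bash
python3 look.py pics/o2.png .485 .03 .05
```

```text
side origin 246 162 scale 5
top origin 266 188 scale 5
```

View pics/o2.png

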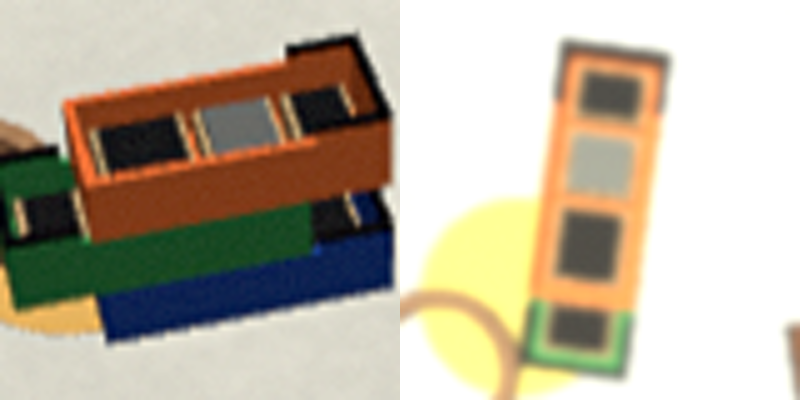

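The stack stands level and square. Orange's low end (92,242) sits a few mm from green's step (78,238), within tolerance, and the arm is clear.

```bash
python3 -c "
from plant import ctrl
print(ctrl.sign_off())"
```

```text
the job is handed in; nothing more can be done
None
```

The trays are stacked in the zigzag and the job is handed in: green lies on blue's low rim with a gap of about 3 mm, and orange on green's with about 5 mm (both estimated from the camera views); the gripper is clear and the last move ended at 19.2 s.

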